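Put the lids on the clay jars before firing

ROBOT

A 6-joint arm with a two-finger parallel gripper is mounted at the origin on the work surface. World frame = base frame: x ahead of the robot, y to its left, z up, the work surface at z = 0. Lengths are in mm, angles in degrees, forces in N, time in s.
With the tool pointing down it reaches from about 300 to 850 mm from the base axis. Payload 4.2 kg.
Tool frame: the origin (TCP) lies between the finger pads; the fingertips stand 19 mm ahead of it and the grasp point (between the pads) is the TCP (env.tips_ahead is the distance from the TCP to the fingertips, in mm); z points along the fingers, y is the direction in which the jaws open and shut (so a half turn about z gives the same grasp; the last joint's range is limited). The gripper opens to 91 mm and grips with 3 to 60 N. Pads are 32 mm wide; open, the fingers measure 118 mm over their backs; the gripper's body (76 mm by 178 mm) begins 60 mm behind the grasp point.
Start: joints at [-75.287, 18.312, 89.639, -0, 72.044, -1.146], TCP at [157.138, -553.127, 232.976] pointing down, gripper open.
Joint ranges: [-177.97, 177.97], [-48.28, 115.42], [12.27, 149.76], [-77.06, 257.06], [2.81, 150.46], [-146.56, 146.56]. Speed limits (degrees/s): [147.25, 147.25, 180, 180, 180, 180].

INTERFACE

Orientations are given as [roll, pitch, yaw] about the fixed x, y, z axes, in that order (R = Rz(yaw) Ry(pitch) Rx(roll)).
In Python, from workcell import telemetry, viewer, job_done, env gives the robot as it stands. The module is installed in compiled form; this text tells all that it offers.
- The arm moves only by the shell command python3 -m jog 'ROWS' [FORCE]. ROWS is JSON, a list of rows, each a list of 3 entries, a list of its own where there are three numbers: the shift along the tool's x, y, z in cm, then the turn about the tool's z in degrees, then the opening, from 0 (shut) to 1 (fully open). A call has 1 to 10 rows; each row shifts and turns the pose as measured when the row begins, along the tool's axes as they then stand; what a row does not reach is not made up. A row lasts 1/8 s, in which the tool goes at most 62.5 mm and 10.7 degrees, less where a joint would pass 70% of its speed; a pose out of reach is approached as far as the arm can. A call is refused whole if a number of a shift passes 6.25 or a number of a turn 10.7, either way. A call with a gripper value outside its range is refused whole. The fingers move at their own pace and stop on an object; FORCE is the grip in N (left out, the last holds). Time passes only in rows, so rows that do not move let the fingers close. It gives the time, the measured TCP pose, the force and the opening at its end, in the units of the state.
- telemetry.state(): the state, without advancing time (a new reading comes with each control period).
- viewer.grab_frame(name): name is "scene" or "top"; returns a dict with "color" (420x560x3 uint8, red, green, blue), "K" (3x3 intrinsics, pixels), "rvec" (rotation vector, rad) and "tvec" (3), from world to camera coordinates, as OpenCV has them. Camera axes: x right, y down, z forward; pixel columns grow to the right and rows downward; lengths in mm; the calibration is good to about 2 mm. A picture is of the moment at which its call begins. There is no depth.
- job_done(): hands the job in, once; it reports no verdict.
The state is a dict: "time_s": time; "qpos": joint angles; "qvel": joint speeds; "effort": joint torques, N m; "ee_pos": TCP position; "ee_rot": TCP orientation; "force": force on the tool from outside, world axes, zero at the start; "torque": the same for the moment, N m; "gripper_width": finger opening in mm.
Only numpy, scipy, OpenCV 4.12 (cv2) and the standard library are available. Lean on these libraries where they do the work, as an engineer would, in place of code of your own. Each camera call takes 0.05 s, during which the arm holds its last target. There are 200 camera calls.

TASK

The unglazed lidded jars are to be fired with their lids on, so put each of the four lids, lying on its own ware board, on the jar it was made for (small round, large round, square and long oval), turned to match and fully seated on the rim, knob up. Dry clay chips, so lower the lids on rather than dropping them, and leave the jars standing where they are. Do not disturb the water bowl or the round ornament.

Things in the scene. Friction and masses are not known exactly. Their poses are not given: they have to be found in the camera images.
- lid_small: Small ROUND lid: plate 74 mm dia., knob 22 mm dia., flange 44 mm dia. Origin: centre of flange underside; flange 8 mm deep, plate top at 15 mm, knob top at 41 mm (neck 8, straight head 18 mm). Loose, under 0.25 kg, knob up on a 16 mm board. Belongs on jar_small: flange enters the mouth with 6 mm play all round, plate on rim, origin then 87 mm above the jar's.
- lid_large: Large ROUND lid: plate 106 mm dia., knob 30 mm dia., flange 74 mm dia. Origin: centre of flange underside; flange 8 mm deep, plate top at 15 mm, knob top at 41 mm (neck 8, straight head 18 mm). Loose, under 0.25 kg, knob up on a 16 mm board. Belongs on jar_large: flange enters the mouth with 6 mm play all round, plate on rim, origin then 77 mm above the jar's.
- lid_square: SQUARE lid: plate 88 x 88, knob 24 x 24, flange 56 x 56 mm, all square to its own x, y. Origin: centre of flange underside; flange 8 mm deep, plate top at 15 mm, knob top at 41 mm (neck 8, straight head 18 mm). Loose, under 0.25 kg, knob up on a 16 mm board. Belongs on jar_square: flange enters the mouth with 6 mm play all round, plate on rim, origin then 67 mm above the jar's.
- lid_oval: Long OVAL lid: plate 118 x 76, bar knob 44 x 16 (grip across y), flange 86 x 44 mm, long sides along x. Origin: centre of flange underside; flange 8 mm deep, plate top at 15 mm, knob top at 41 mm (neck 8, straight head 18 mm). Loose, under 0.25 kg, knob up on a 16 mm board. Belongs on jar_oval: flange enters the mouth with 6 mm play all round, plate on rim, origin then 52 mm above the jar's.
- jar_small: Tall narrow ROUND jar, open top, 68 mm outside diameter, 95 mm high, mouth 56 mm across. Round, so its yaw does not matter. Loose, 0.25 to 0.5 kg, upright on a ware board 16 mm thick. Buff clay. Origin: centre of its underside; z up.
- jar_large: Wide ROUND jar, open top, slightly bellied, 108 mm across (100 mm at the rim), 85 mm high, mouth 86 mm across. Round, so its yaw does not matter. Loose, 0.25 to 0.5 kg, upright on a ware board 16 mm thick. Buff clay. Origin: centre of its underside; z up.
- jar_square: SQUARE jar, open top, 82 x 82 mm outside, 75 mm high, mouth 68 x 68 mm. Sides along its own x and y. Loose, 0.25 to 0.5 kg, upright on a ware board 16 mm thick. Buff clay. Origin: centre of its underside; z up.
- jar_oval: Long OVAL jar (straight sides, round ends), open top, 112 x 70 mm outside, 60 mm high, mouth 98 x 56 mm. Long side along its own x. Loose, 0.25 to 0.5 kg, upright on a ware board 16 mm thick. Buff clay. Origin: centre of its underside; z up.
- water_bowl: White bowl, 96 mm across, 45 mm high, loose, beside one board. Not part of the job. Origin: centre of its underside.
- plaque: Round flat grey clay ornament, 84 mm across, 9 mm thick, with a small hanging hole, loose, beside one board. Not part of the job. Origin: centre of its underside.
Mind the look-alikes: they are no part of the job. What is shaped like the lid_oval but blue, red or turquoise is not meant.

How it is judged (in metres and radians):
At the end, for the whole second after the job is handed in: Each lid sits level (0.08 rad) on the jar of its own shape and size, centred within 10 mm, within 4 mm of fully seated, square and oval lids turned to match within 0.3 rad (any symmetric way round); jars upright, within 40 mm of where they stood; all released and at rest (horizontal distance between lid_small and jar_small below 0.01 m and z of lid_small in the frame of jar_small between 0.083 and 0.091 m and angle between each of lid_small, jar_small, lid_large, jar_large, lid_square, jar_square, lid_oval, jar_oval's own z axis and vertical below 0.08 rad and distance of each of jar_small, jar_large, jar_square, jar_oval from where it was at the start of the episode below 0.04 m and linear speed of each of lid_small, jar_small, lid_large, jar_large, lid_square, jar_square, lid_oval, jar_oval below 0.02 m/s and horizontal distance between lid_large and jar_large below 0.01 m and z of lid_large in the frame of jar_large between 0.073 and 0.081 m and horizontal distance between lid_square and jar_square below 0.01 m and z of lid_square in the frame of jar_square between 0.063 and 0.071 m and (angle between the x axis of lid_square and the x axis of jar_square, either way round below 0.3 rad or angle between the x axis of lid_square and the y axis of jar_square, either way round below 0.3 rad) and horizontal distance between lid_oval and jar_oval below 0.01 m and z of lid_oval in the frame of jar_oval between 0.048 and 0.056 m and angle between the x axis of lid_oval and the x axis of jar_oval, either way round below 0.3 rad); the robot touches nothing.
It fails at once if a lid is dropped: it moves faster than 0.7 m/s with no finger on it (a free fall of about 25 mm) ((linear speed of lid_small above 0.7 m/s and contact force between the fingers and lid_small below 0.02 N) or (linear speed of lid_large above 0.7 m/s and contact force between the fingers and lid_large below 0.02 N) or (linear speed of lid_square above 0.7 m/s and contact force between the fingers and lid_square below 0.02 N) or (linear speed of lid_oval above 0.7 m/s and contact force between the fingers and lid_oval below 0.02 N)).
It fails at once if a jar is pushed more than 40 mm from its place (distance of any of jar_small, jar_large, jar_square, jar_oval from where it was at the start of the episode above 0.04 m).
It fails at once if a jar is tipped by more than 0.35 rad (angle between any of jar_small, jar_large, jar_square, jar_oval's own z axis and vertical above 0.35 rad).
It fails at once if the water bowl or the round ornament is moved by more than 20 mm (distance of any of water_bowl, plaque from where it was at the start of the episode above 0.02 m).
It also fails if it takes over 115 s, if anything falls off the work surface, if the arm or the gripper's body presses on something with over 40 N, if the wrist force passes 120 N, or if a joint passes its speed limit or range.

## Working session

There is one attempt and no reset: what is moved stays moved. The work goes in short steps, Python scripts to look and compute and a shell command to move; the robot and the scene stay as the last step left them, time stands still between calls to the robot, and variables do not carry over. Pictures are saved under pics/ and viewed, about 12 in all and at most 16, crops included, and the job is handed in when it is done.

```bash
mkdir -p pics; ls; python3 - <<'E'
from workcell import telemetry, viewer, env
import cv2,numpy as np
s=telemetry.state();print(s)
for n in("scene","top"):
    f=viewer.grab_frame(n);cv2.imwrite(f"pics/{n}0.png",f["color"][...,::-1])
    np.savez(f"{n}0.npz",**f)
    R=cv2.Rodrigues(np.array(f["rvec"]))[0];print(n,f["K"],-R.T@np.array(f["tvec"]),R)
E
```

```text
pics
{'time_s': 0.0, 'qpos': array([-7.52864073e+01,  1.83497797e+01,  8.97075415e+01, -4.78496387e-04,
        7.20418274e+01, -1.14667647e+00]), 'qvel': array([ 0.03863188, -0.01104229, -0.01273947,  0.11875979,  0.04596984,
       -0.09780172]), 'effort': array([-2.77563711e-03, -4.12461805e+01, -2.31975049e+01,  7.29386578e-02,
        4.58523142e-02, -1.35698524e-04]), 'ee_pos': array([ 157.01364151, -552.65452719,  232.13120514]), 'ee_rot': array([-1.79900862e+02, -1.52931682e-03,  1.58604157e+01]), 'force': array([ 0.09424098, -0.72323881,  0.30320015]), 'torque': array([ 0.01845148, -0.05547248,  0.01702401]), 'gripper_width': 91.72793278135848}
scene [[535.40662114   0.         283.79897214]
 [  0.         535.40662114 213.29219211]
 [  0.           0.           1.        ]] [1463.44889177 -128.63133096 1181.45600058] [[ 0.1421476   0.9898088  -0.00852078]
 [ 0.76587557 -0.11543354 -0.63254227]
 [-0.62707948  0.0833885  -0.77447897]]
top [[464.21605463   0.         280.79744725]
 [  0.         464.21605463 207.14486601]
 [  0.           0.           1.        ]] [ 403.61766009   17.50381932 1485.1829766 ] [[-2.95122574e-02 -9.99564164e-01  7.13534337e-04]
 [-9.95411880e-01  2.93246449e-02 -9.10782918e-02]
 [ 9.10176725e-02 -3.39818655e-03 -9.95843479e-01]]
```

View pics/scene0.png

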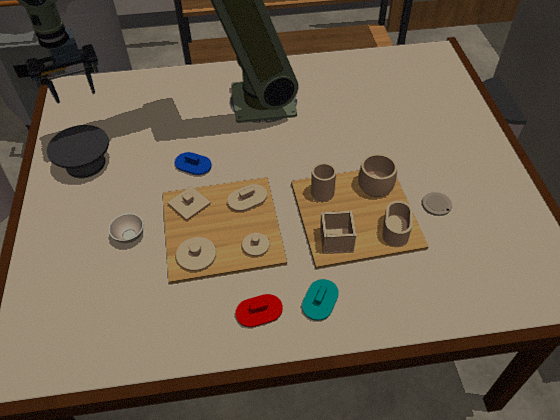

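View pics/top0.png

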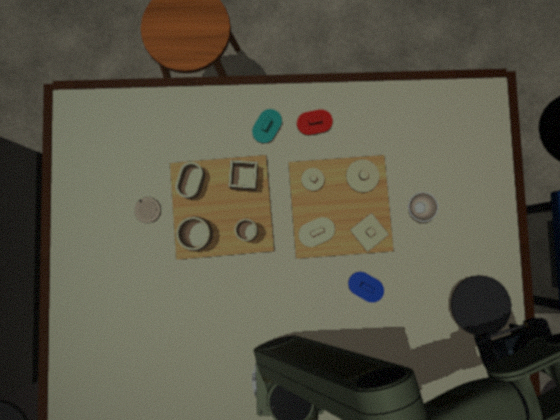

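```bash
python3 - <<'E'
import cv2,numpy as np
t=cv2.imread("pics/top0.png");s=cv2.imread("pics/scene0.png")
a=cv2.resize(t[145:270,160:400],(0,0),fx=3.3,fy=3.3,interpolation=cv2.INTER_CUBIC)
cv2.imwrite("pics/c_top.png",a)
b=cv2.resize(s[145:285,155:430],(0,0),fx=2.9,fy=2.9,interpolation=cv2.INTER_CUBIC)
cv2.imwrite("pics/c_scene.png",b)
h=cv2.cvtColor(t,cv2.COLOR_BGR2HSV)
for p in [(320,225),(305,205),(313,179),(355,180),(375,175),(362,240),(240,215),(209,234),(195,236),(186,170),(190,180),(228,180),(243,177)]:print(p,h[p[1],p[0]])
E
```

```text
(320, 225) [ 27  49 119]
(305, 205) [ 19 131 127]
(313, 179) [ 34  49 124]
(355, 180) [ 32  52 123]
(375, 175) [ 29  57 125]
(362, 240) [ 33  56 123]
(240, 215) [ 21 131 119]
(209, 234) [28 57 81]
(195, 236) [ 37  45 126]
(186, 170) [18 82 53]
(190, 180) [ 35  53 126]
(228, 180) [ 22  97 116]
(243, 177) [ 33  43 125]
```

View pics/c_top.png

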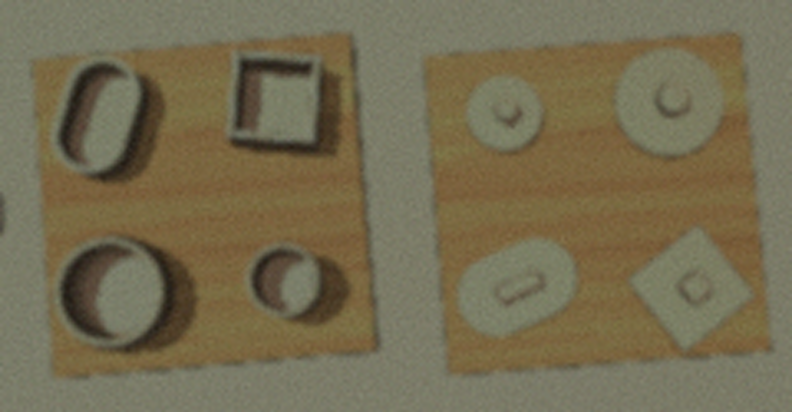

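View pics/c_scene.png

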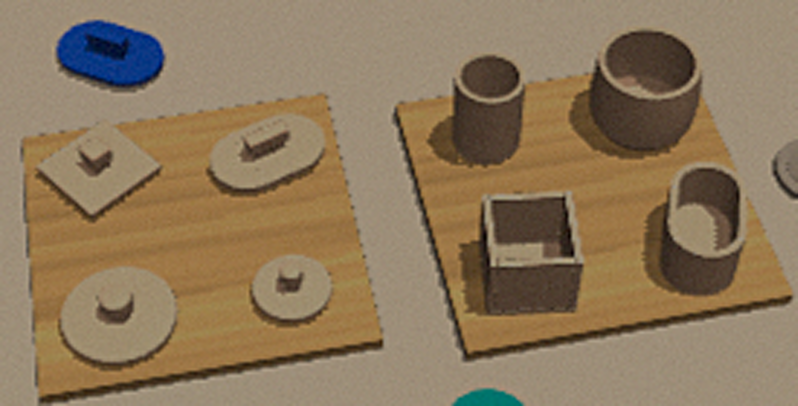

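```bash
cat > m.py <<'E'
import cv2,numpy as np
def cast(px,f,z):
    K,R,t=np.array(f["K"]),cv2.Rodrigues(np.array(f["rvec"]))[0],np.array(f["tvec"])
    d=np.c_[np.atleast_2d(px),np.ones(len(np.atleast_2d(px)))]@np.linalg.inv(K).T@R
    c=-R.T@t
    return (c+d*((z-c[2])/d[:,2])[:,None])[:,:2]
def project(P,f):
    return cv2.projectPoints(np.float64(P).reshape(-1,1,3),np.array(f["rvec"]),np.array(f["tvec"]),np.array(f["K"]),None)[0][:,0]
def measure(f,guess_px,z,smax=95,vmin=92,win=30,up=4):
    """pale region around guess_px -> outline on plane z"""
    x0,y0=int(guess_px[0])-win,int(guess_px[1])-win
    c=cv2.resize(f["color"][y0:y0+2*win,x0:x0+2*win],(0,0),fx=up,fy=up,interpolation=cv2.INTER_CUBIC)
    c=cv2.GaussianBlur(c,(7,7),0)
    h=cv2.cvtColor(c,cv2.COLOR_RGB2HSV)
    m=((h[...,1]<smax)&(h[...,2]>vmin)).astype(np.uint8)
    cs=cv2.findContours(m,cv2.RETR_EXTERNAL,cv2.CHAIN_APPROX_NONE)[0]
    cs=[k for k in cs if cv2.contourArea(k)>up*up*100 or len(k)>250]
    ctr=np.array([win*up,win*up])
    cs.sort(key=lambda k:np.linalg.norm(k.reshape(-1,2).min(0)/2+k.reshape(-1,2).max(0)/2-ctr))
    k=cs[0].reshape(-1,2)
    w=cast((k+.5)/up-.5+[x0,y0],f,z).astype(np.float32)
    hull=cv2.convexHull(w)
    (cx,cy),(a,b),th=cv2.minAreaRect(hull)
    if b>a:a,b,th=b,a,th-90
    M=cv2.moments(hull)
    return np.round([M["m10"]/M["m00"],M["m01"]/M["m00"],cx,cy,a,b,((th+90)%180)-90,np.sqrt(4*M["m00"]/np.pi)],1)
E
python3 - <<'E'
from m import *
T=np.load("top0.npz");S=np.load("scene0.npz")
obj=dict(lid_small=((313,179),31),lid_large=((363,177),31),lid_square=((370,232),31),lid_oval=((317,231),31),
 jar_small=((247,231),111),jar_large=((195,234),101),jar_square=((244,176),91),jar_oval=((190,181),76))
print("name [mom xy, rect xy, a,b,ang, eqdia] then scene px/scene meas")
for n,(p,z) in obj.items():
    r=measure(T,p,z);print(n,r)
    q=project([*r[:2],z],S)[0]
    for v in (92,110):
        try:print("    ",q.round(),measure(S,q,z,smax=110,vmin=v))
        except Exception as e:print(e)
E
```

```text
name [mom xy, rect xy, a,b,ang, eqdia] then scene px/scene meas
lid_small [648.8 -68.6 625.1 -91.  191.  190.2  -1.7 172.5]
     [266. 250.] [661.7 -51.3 642.8 -66.7 193.8 152.1  -9.  161.6]
     [266. 250.] [661.7 -51.2 642.8 -66.7 193.8 152.   -9.  161.4]
lid_large [ 652.7 -271.1  627.7 -249.4  191.2  190.3   -2.3  170.3]
     [189. 261.] [ 6.648e+02 -2.924e+02  6.434e+02 -2.758e+02  2.126e+02  1.501e+02
  3.000e-01  1.539e+02]
     [189. 261.] [ 6.654e+02 -2.925e+02  6.434e+02 -2.759e+02  2.126e+02  1.501e+02
  3.000e-01  1.531e+02]
lid_square [ 430.3 -286.2  452.3 -263.4  190.4  187.    88.3  168.5]
     [181. 197.] [ 409.7 -297.4  410.2 -287.1  236.3  175.6    0.9  206.8]
     [181. 197.] [ 409.6 -297.6  410.2 -287.1  236.3  175.5    0.9  206.2]
lid_oval [434.6 -70.7 460.3 -96.6 187.  186.3  -1.8 161.5]
     [256. 190.] [404.2 -58.  426.1 -76.3 232.2 180.8  -8.3 196.5]
     [256. 190.] [404.2 -58.  426.1 -76.3 232.2 180.8  -8.3 196.5]
jar_small [439.1  91.9 463.3 115.8 176.7 175.9  -1.7 153.3]
     [313. 166.] [413.4  89.  429.7  94.5 233.  175.1  -8.7 208.1]
     [313. 166.] [413.1  89.  429.7  94.5 233.  175.1  -8.7 207.7]
jar_large [443.8 288.9 459.4 272.5 180.9 177.8  88.3 171.7]
     [382. 162.] [418.9 298.7 429.2 294.9 241.2 176.9 -12.8 211.8]
     [382. 162.] [418.9 298.7 429.2 294.9 241.2 176.9 -12.8 211.8]
jar_square [656.2 103.3 631.3 123.6 183.5 182.4  -1.6 164.4]
     [332. 231.] [634.5 123.  634.7 122.8  85.1  83.8  -5.1  94.6]
     [332. 231.] [634.1 123.3 634.5 122.9  84.6  83.8  -5.2  94.1]
jar_oval [640.9 309.2 623.2 291.4 184.8 184.4  -1.7 175.1]
     [408. 220.] [627.2 330.6 625.8 321.9 209.  133.8 -18.4 167.9]
     [408. 220.] [626.9 330.8 625.8 322.2 208.8 133.3 -18.4 167.5]
```

```bash
sed -i 's/cs=\[k for k in cs if .*/W=2*win*up-2\n    cs=[k for k in cs if len(k)>150 and k.min()>1 and k.max()<W]/' m.py
python3 - <<'E'
from m import *
T=np.load("top0.npz");S=np.load("scene0.npz")
obj=dict(lid_small=((313,179),31),lid_large=((363,177),31),lid_square=((370,232),31),lid_oval=((317,231),31),
 jar_small=((247,231),111),jar_large=((195,234),101),jar_square=((244,176),91),jar_oval=((190,181),76))
for n,(p,z) in obj.items():
    for v in (75,85,95):
        try:
            r=measure(T,p,z,smax=90,vmin=v);print(n,v,r); g=r
        except Exception as e:print(n,v,e)
    q=project([*g[:2],z],S)[0]
    for v in (100,120,140):
        try:print("    S",v,q.round(),measure(S,q,z,smax=110,vmin=v))
        except Exception as e:print(e)
h=cv2.cvtColor(S["color"],cv2.COLOR_RGB2HSV)
print([h[y,x].tolist() for x,y in [(185,213),(250,238),(225,225),(316,178),(330,215),(337,230),(312,170)]])
E
```

```text
lid_small 75 [623.6 -90.  623.7 -90.   74.   73.8 -13.9  74.2]
lid_small 85 [623.6 -90.  623.7 -90.   74.   73.8 -13.9  74.2]
lid_small 95 [623.7 -90.  624.2 -90.2  74.2  73.6 -44.   74.1]
    S 100 [257. 243.] [622.7 -94.  622.9 -94.2  73.5  73.   20.8  73.5]
    S 120 [257. 243.] [622.2 -93.9 622.3 -94.   72.4  72.1  20.8  72.8]
    S 140 [257. 243.] [621.4 -93.8 621.5 -93.7  71.1  71.1  21.2  71.7]
lid_large 75 [ 629.8 -248.2  630.  -248.1  105.5  105.2  -36.9  105.7]
lid_large 85 [ 629.8 -248.2  630.  -248.1  105.5  105.2  -36.9  105.7]
lid_large 95 [ 629.8 -248.2  630.  -248.1  105.5  105.2  -36.9  105.7]
    S 100 [197. 253.] [ 629.3 -252.2  629.5 -252.4  105.3  105.    44.   105.6]
    S 120 [197. 253.] [ 628.7 -252.3  628.8 -252.4  104.3  104.    44.   104.8]
    S 140 [197. 253.] [ 628.1 -252.2  628.3 -252.3  103.7  103.2   44.   103.8]
lid_square 75 [ 450.7 -261.2  450.5 -261.5   90.    89.6   36.7  100.1]
lid_square 85 [ 450.7 -261.2  450.5 -261.5   90.    89.6   36.7  100.1]
lid_square 95 [ 450.7 -261.2  450.5 -261.5   90.    89.6   36.7  100.1]
list index out of range
li
[... 1053 characters left out ...]
e 95 [637.5 126.9 636.4 126.3  85.9  84.5  84.3  93.6]
    S 100 [340. 224.] [634.4 123.1 634.5 122.9  84.6  83.8  -5.2  94.4]
    S 120 [340. 224.] [634.  123.3 634.1 122.9  83.8  83.8  -5.2  93.9]
    S 140 [340. 224.] [633.6 123.4 633.7 122.9  83.8  83.1  84.8  93.3]
jar_oval 75 list index out of range
jar_oval 85 list index out of range
jar_oval 95 list index out of range
    S 100 [339. 228.] [623.  126.5 623.1 126.3  85.8  84.9  -5.2  95.7]
    S 120 [339. 228.] [622.6 126.7 622.7 126.4  85.   84.9  -5.2  95.2]
    S 140 [339. 228.] [622.2 126.9 622.3 126.4  84.9  84.2  84.8  94.6]
[[19, 73, 157], [17, 73, 160], [18, 141, 159], [14, 99, 103], [12, 92, 78], [19, 83, 162], [17, 76, 161]]
```

```bash
python3 - <<'E'
from m import *
T=np.load("top0.npz");S=np.load("scene0.npz")
obj=dict(jar_large=((194,234),101,(24,36),[(378,173)]),jar_oval=((190,181),76,(22,36),[(398,215)]),lid_square=((370,232),31,(26,),[(188,205)]),jar_small=((247,231),111,(26,),[(323,175)]))
for n,(p,z,ws,sp) in obj.items():
  for w in ws:
    for v in (75,90):
        try:print(n,w,v,measure(T,p,z,smax=90,vmin=v,win=w))
        except Exception as e:print(n,w,v,e)
  for w in (20,25,28):
    for v in (110,130):
        try:print("    S",w,v,measure(S,sp[0],z,smax=110,vmin=v,win=w))
        except Exception as e:pass
E
```

```text
jar_large 24 75 list index out of range
jar_large 24 90 list index out of range
jar_large 36 75 list index out of range
jar_large 36 90 list index out of range
jar_oval 22 75 list index out of range
jar_oval 22 90 list index out of range
jar_oval 36 75 list index out of range
jar_oval 36 90 list index out of range
lid_square 26 75 [ 450.7 -261.2  450.5 -261.5   90.    89.6   36.7  100.1]
lid_square 26 90 [ 450.7 -261.2  450.5 -261.5   90.    89.6   36.7  100.1]
jar_small 26 75 [466.  119.8 465.9 120.2  67.7  67.5 -37.6  67.8]
jar_small 26 90 [466.3 120.6 466.  121.4  67.3  65.9  -1.7  66.8]
```

```bash
python3 - <<'E'
from m import *
out=[]
for n,(x,y,w,h),(s,v) in (("top",(160,145,240,125),(90,80)),("scene",(155,145,275,140),(110,115))):
    c=np.load(n+"0.npz")["color"][y:y+h,x:x+w]
    H=cv2.cvtColor(cv2.GaussianBlur(cv2.resize(c,(0,0),fx=4,fy=4,interpolation=cv2.INTER_CUBIC),(7,7),0),cv2.COLOR_RGB2HSV)
    m=((H[...,1]<s)&(H[...,2]>v)).astype(np.uint8)*255
    out.append(cv2.resize(m,(560,290)))
cv2.imwrite("pics/mask.png",np.vstack(out))
E
```

```text
(no output)
```

View pics/mask.png

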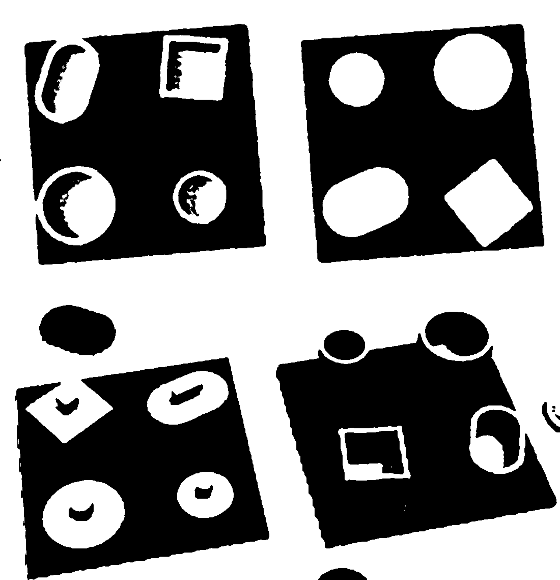

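```bash
cat >> m.py <<'E'
def fit(c,f,z,off,up=4):
    w=cast((c.reshape(-1,2)+.5)/up-.5+off,f,z).astype(np.float32)
    hull=cv2.convexHull(w);(cx,cy),(a,b),th=cv2.minAreaRect(hull)
    if b>a:a,b,th=b,a,th-90
    M=cv2.moments(hull)
    return np.round([M["m10"]/M["m00"],M["m01"]/M["m00"],cx,cy,a,b,((th+90)%180)-90,np.sqrt(4*M["m00"]/np.pi)],1)
def mask(f,box,s,v,up=4):
    x,y,w,h=box
    H=cv2.cvtColor(cv2.GaussianBlur(cv2.resize(f["color"][y:y+h,x:x+w],(0,0),fx=up,fy=up,interpolation=cv2.INTER_CUBIC),(7,7),0),cv2.COLOR_RGB2HSV)
    return ((H[...,1]<s)&(H[...,2]>v)).astype(np.uint8)
E
python3 - <<'E'
from m import *
T=np.load("top0.npz");S=np.load("scene0.npz")
def near(cs,p):
    return sorted(cs,key=lambda k:np.linalg.norm((k.reshape(-1,2).min(0)+k.reshape(-1,2).max(0))/2-p))[0]
box=(160,145,120,125)
for v in (75,85):
    m=mask(T,box,90,v)
    poly=((np.array([(171.5,163.5),(268,155),(274,251),(178,258.5)])-box[:2]+.5)*4).astype(int)
    b=np.zeros_like(m);cv2.fillPoly(b,[poly],1);m&=b
    cs=[k for k in cv2.findContours(m,cv2.RETR_EXTERNAL,cv2.CHAIN_APPROX_NONE)[0] if len(k)>150]
    for n,p,z in (("jar_large",(195,234),101),("jar_oval",(190,181),76)):
        print("T",n,v,fit(near(cs,(np.array(p)-box[:2])*4),T,z,box[:2]))
box=(290,145,140,130)
for v in (105,125):
    m=mask(S,box,110,v)
    cs=[k for k in cv2.findContours(m,cv2.RETR_LIST,cv2.CHAIN_APPROX_NONE)[0] if len(k)>100]
    for n,p,z in (("jar_small_in",(324,172),111),("jar_large_in",(378,171),101),("jar_square_in",(338,225),91),("jar_oval",(399,215),76)):
        k=near([c for c in cs if len(c)<1200],(np.array(p)-box[:2])*4);print("S",n,v,fit(k,S,z,box[:2]))
box=(155,170,60,110)
m=mask(S,box,110,120)
cs=[k for k in cv2.findContours(m,cv2.RETR_EXTERNAL,cv2.CHAIN_APPROX_NONE)[0] if len(k)>100]
print("S lid_sq",fit(near(cs,(np.array((189,204))-box[:2])*4),S,31,box[:2]))
E
```

```text
T jar_large 75 [460.5 278.1 459.9 277.1 102.1  98.1   3.3 100.4]
T jar_oval 75 [626.7 293.5 627.3 293.7 115.   73.7 -18.   95.6]
T jar_large 85 [460.6 278.7 460.6 279.3  99.3  99.1  43.7  99.6]
T jar_oval 85 [627.  293.9 627.5 294.1 115.   72.7 -18.   94.9]
S jar_small_in 105 [463.9 117.  463.8 117.4  55.3  55.2  26.3  55.6]
S jar_large_in 105 [456.4 276.7 454.9 278.   87.3  79.8  53.9  84.8]
S jar_square_in 105 [634.2 123.2 634.5 122.9  84.6  83.8  -5.2  94.2]
S jar_oval 105 [618.3 294.9 621.4 291.1  93.7  56.7 -17.9  71.4]
S jar_small_in 125 [463.7 116.8 463.9 117.1  57.6  57.   26.3  57.7]
S jar_large_in 125 [456.6 276.5 455.1 277.7  88.9  82.8  53.6  87.1]
S jar_square_in 125 [633.8 123.4 634.1 122.9  83.8  83.8  -5.2  93.6]
S jar_oval 125 [619.3 294.  622.7 290.2  98.5  58.3 -16.6  74.4]
S lid_sq [ 4.702e+02 -2.923e+02  5.043e+02 -2.718e+02  3.937e+02  1.761e+02
  5.000e-01  2.420e+02]
```

```bash
cat > go.py <<'E'
import sys,numpy as np
from workcell import telemetry
# usage: go.py x y z yaw : turn rows first, then the shift (cm) in tool axes at target yaw
x,y,z,yaw=map(float,sys.argv[1:5]);s=telemetry.state()
p=np.array(s["ee_pos"]);cy=s["ee_rot"][2];t=-((yaw-cy+180)%360-180)
a=np.radians(yaw);d=np.array([x,y,z])-p
tool=np.array([d[0]*np.cos(a)+d[1]*np.sin(a),d[0]*np.sin(a)-d[1]*np.cos(a),-d[2]])/10
print("t",round(s["time_s"],2),"pos",p.round(1),"rot",np.round(s["ee_rot"],1),"w",round(s["gripper_width"],1),"F",np.round(s["force"],1))
print("turn",round(t,1),"shift",tool.round(2),"len",round(np.linalg.norm(tool),1))
E
python3 go.py 450 -263 200 36.7
python3 - <<'E'
from m import *
T=np.load("top0.npz");S=np.load("scene0.npz")
for z in (0,40,80,120,160,200): print(z,cast([(480,305)],T,z).round(),cast([(79,147)],S,z).round())
E
```

```text
t 0.1 pos [ 157.  -552.7  232.2] rot [-179.9   -0.    15.9] w 91.1 F [-0.3  0.5 -0.1]
turn -20.8 shift [40.8  -5.72  3.22] len 41.3
0 [[ 211. -606.]] [[ 140. -608.]]
40 [[ 216. -589.]] [[ 185. -591.]]
80 [[ 222. -573.]] [[ 229. -575.]]
120 [[ 227. -556.]] [[ 274. -559.]]
160 [[ 232. -539.]] [[ 319. -543.]]
200 [[ 237. -522.]] [[ 364. -527.]]
```

```bash
python3 -m jog '[[[0,0,0],-10.4,0.6],[[0,0,0],-10.4,0.6],[[3,-0.5,0],0,0.6],[[5,-0.7,0],0,0.6],[[6,-0.8,0.5],0,0.6],[[6,-0.8,0.5],0,0.6],[[6,-0.8,0.5],0,0.6],[[6,-0.8,0.5],0,0.6],[[5,-0.7,0.5],0,0.6],[[3,-0.5,0.5],0,0.6]]'; python3 go.py 450 -263 75 36.7
```

```text
time_s: 1.35
ee_pos: [447.7, -257.9, 198.3]
ee_rot: [-179.6, -0.1, 37.0]
force: [0.4, 0.3, 0.1]
gripper_width: 54.7
t 1.35 pos [ 447.7 -257.9  198.3] rot [-1.796e+02 -1.000e-01  3.700e+01] w 54.7 F [0.4 0.3 0.1]
turn 0.3 shift [-0.12  0.55 12.33] len 12.3
```

Tracks well. I'll descend to z 75, then check and look.

```bash
python3 -m jog '[[[-0.1,0.55,3],0,0.55],[[0,0,4],0,0.55],[[0,0,3],0,0.55],[[0,0,1.5],0,0.55],[[0,0,0.5],0,0.55],[[0,0,0],0,0.55]]' 12; python3 go.py 450 -263 55 36.7
python3 - <<'E'
from workcell import viewer
import cv2,numpy as np
f=viewer.grab_frame("scene");g=viewer.grab_frame("top")
c=lambda i:cv2.resize(i,(400,400),interpolation=cv2.INTER_CUBIC)
cv2.imwrite("pics/p1.png",np.hstack([c(f["color"][130:260,120:250]),c(g["color"][170:300,310:440])])[...,::-1])
E
```

```text
time_s: 2.1
ee_pos: [451.6, -259.1, 73.4]
ee_rot: [-179.5, -0.1, 37.4]
force: [-0.2, -0.3, 0.7]
gripper_width: 50.0
t 2.1 pos [ 451.6 -259.1   73.4] rot [-1.795e+02 -1.000e-01  3.740e+01] w 50.0 F [-0.2 -0.3  0.7]
turn 0.7 shift [-0.36  0.22  1.84] len 1.9
```

View pics/p1.png

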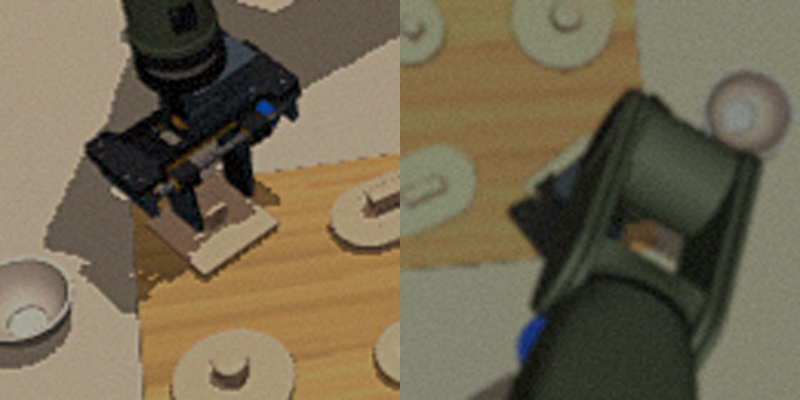

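```bash
python3 -m jog '[[[-0.36,0.2,1.0],0.7,0.55],[[0,0,0.7],0,0.55],[[0,0,0],0,0.55],[[0,0,0],0,0.2],[[0,0,0],0,0.1],[[0,0,0],0,0.1],[[0,0,0],0,0.1],[[0,0,0],0,0.1]]' 12; python3 go.py 450 -263 55 36.7
```

```text
time_s: 3.2
ee_pos: [451.0, -263.9, 57.4]
ee_rot: [-179.8, -0.2, 36.6]
force: [0.2, 0.0, -1.4]
gripper_width: 23.9
t 3.2 pos [ 451.  -263.9   57.4] rot [-179.8   -0.2   36.6] w 23.9 F [ 0.2  0.  -1.4]
turn -0.1 shift [-0.03 -0.14  0.24] len 0.3
```

```bash
python3 -m jog '[[[0,0,0],0,0.1],[[0,0,-1],0,0.1],[[0,0,-2],0,0.1],[[0,0,-4],0,0.1],[[0,0,-4],0,0.1],[[0,0,-3],0,0.1],[[0,0,-2],0,0.1],[[0,0,0],-9.6,0.1],[[0,0,0],-9.6,0.1]]' 15; python3 -m jog '[[[0,0,0],-9.6,0.1],[[0,0,0],-9.6,0.1],[[0,0,0],-9.6,0.1]]'; python3 go.py 635 124.6 190 84.7
```

```text
time_s: 4.32
ee_pos: [450.4, -264.2, 227.2]
ee_rot: [-180.0, -0.2, 56.4]
force: [-1.1, -0.5, -1.1]
gripper_width: 23.9
time_s: 4.7
ee_pos: [449.8, -263.7, 229.3]
ee_rot: [179.8, -0.2, 86.2]
force: [0.2, 0.2, -0.1]
gripper_width: 23.8
t 4.7 pos [ 449.8 -263.7  229.3] rot [179.8  -0.2  86.2] w 23.8 F [ 0.2  0.2 -0.1]
turn 1.5 shift [40.38 14.85  3.93] len 43.2
```

```bash
python3 -m jog '[[[2,0.7,0],1.5,0.1],[[4,1.5,0],0,0.1],[[5,1.9,0],0,0.1],[[5.5,2,0],0,0.1],[[5.5,2,0],0,0.1],[[5.5,2,0],0,0.1],[[5,1.9,0],0,0.1],[[4,1.5,0],0,0.1],[[2.5,1,0],0,0.1],[[0.5,0.2,0],0,0.1]]';python3 go.py 635.2 124.6 190 84.7
python3 - <<'E'
from workcell import viewer
import cv2,numpy as np
f=viewer.grab_frame("scene");np.savez("s2.npz",**f)
cv2.imwrite("pics/p2.png",cv2.resize(f["color"][110:290,250:460],(0,0),fx=3.3,fy=3.3)[...,::-1])
E
```

```text
time_s: 5.95
ee_pos: [636.8, 127.4, 236.4]
ee_rot: [179.5, -0.1, 84.5]
force: [-0.0, 0.1, -1.5]
gripper_width: 23.5
t 5.95 pos [636.8 127.4 236.4] rot [ 1.795e+02 -1.000e-01  8.450e+01] w 23.5 F [-0.   0.1 -1.5]
turn -0.2 shift [-0.3  -0.14  4.64] len 4.7
```

View pics/p2.png

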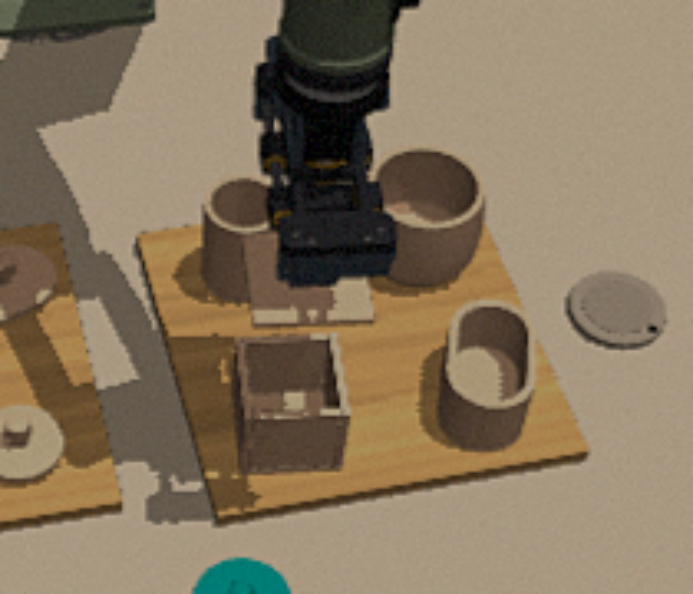

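```bash
python3 - <<'E'
from m import *
f=np.load("s2.npz")
w=cast(np.array([(253,325),(373,322)])/3.3+[250-.35,110-.35],f,203);print(w,w.mean(0))
a=np.radians(84.6);print("lid centre est", w.mean(0)-44*np.array([np.sin(a),-np.cos(a)]))
E
python3 -m jog '[[[-0.3,-0.14,2],0,0.1],[[0,0,3],0,0.1],[[0,0,2],0,0.1],[[0,0,0.6],0,0.1],[[0,0,0],0,0.1]]';python3 go.py 635.2 124.6 124.5 84.7
```

```text
[[670.60958499  78.87999168]
 [680.73395431 164.84758297]] [675.67176965 121.86378733]
lid centre est [631.8670432  126.00455311]
time_s: 6.62
ee_pos: [633.9, 118.5, 161.4]
ee_rot: [179.5, 0.0, 84.3]
force: [0.1, -0.1, -1.2]
gripper_width: 23.7
t 6.62 pos [633.9 118.5 161.4] rot [179.5   0.   84.3] w 23.7 F [ 0.1 -0.1 -1.2]
turn -0.4 shift [0.62 0.07 3.69] len 3.7
```

```bash
python3 -m jog '[[[0.6,0.1,1.0],-0.4,0.1],[[0,0,0],0,0.1],[[0,0,0],0,0.1]]';python3 go.py 636 124.6 124.5 84.7
python3 - <<'E'
from workcell import viewer
import cv2,numpy as np
f=viewer.grab_frame("scene");np.savez("s3.npz",**f)
cv2.imwrite("pics/p3.png",cv2.resize(f["color"][150:270,280:420],(0,0),fx=5,fy=5)[...,::-1])
E
```

```text
time_s: 7.0
ee_pos: [636.7, 124.5, 153.0]
ee_rot: [179.3, -0.0, 84.7]
force: [-0.6, -0.0, -0.8]
gripper_width: 23.7
t 7.0 pos [636.7 124.5 153. ] rot [179.3  -0.   84.7] w 23.7 F [-0.6 -0.  -0.8]
turn -0.0 shift [ 0.   -0.07  2.85] len 2.9
```

View pics/p3.png

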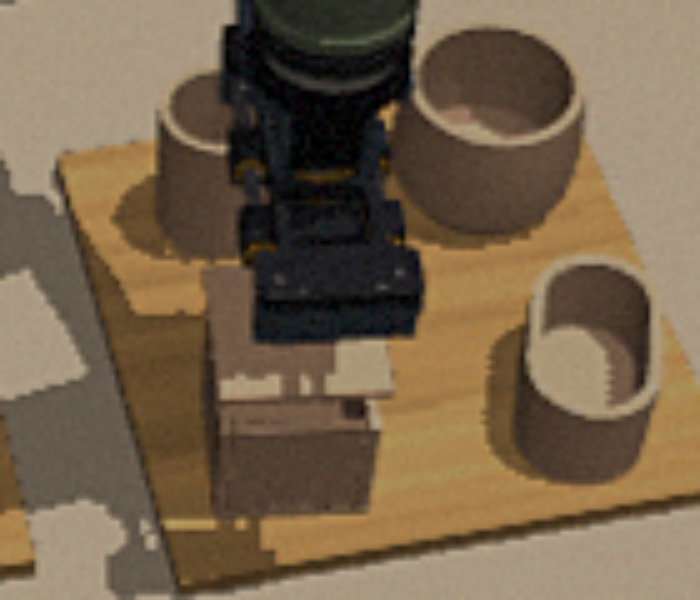

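```bash
python3 -m jog '[[[0,-0.07,1.0],0,0.1],[[0,0,0.8],0,0.1],[[0,0,0.5],0,0.1],[[0,0,0],0,0.1]]';python3 go.py 636 124.6 124.5 84.7
```

```text
time_s: 7.55
ee_pos: [635.8, 124.6, 128.0]
ee_rot: [179.3, -0.0, 84.7]
force: [0.4, -0.3, -1.5]
gripper_width: 23.8
t 7.55 pos [635.8 124.6 128. ] rot [179.3  -0.   84.7] w 23.8 F [ 0.4 -0.3 -1.5]
turn -0.0 shift [-0.    0.02  0.35] len 0.3
```

```bash
python3 -m jog '[[[0,0,0.2],0,0.1],[[0,0,0.2],0,0.1],[[0,0,0],0,0.1]]';python3 go.py 636 124.6 124.5 84.7
```

```text
time_s: 7.92
ee_pos: [636.4, 124.6, 124.9]
ee_rot: [179.2, -0.0, 84.7]
force: [0.1, 0.3, -1.7]
gripper_width: 23.9
t 7.92 pos [636.4 124.6 124.9] rot [179.2  -0.   84.7] w 23.9 F [ 0.1  0.3 -1.7]
turn -0.0 shift [-0.   -0.04  0.04] len 0.1
```

```bash
python3 -m jog '[[[0,0,0.1],0,0.1],[[0,0,0.1],0,0.1],[[0,0,0.1],0,0.1],[[0,0,0],0,0.1]]';python3 go.py 636 124.6 124.5 84.7
```

```text
time_s: 8.43
ee_pos: [636.5, 124.6, 124.9]
ee_rot: [179.1, -0.1, 84.7]
force: [0.1, -0.8, -1.2]
gripper_width: 23.9
t 8.43 pos [636.5 124.6 124.9] rot [ 1.791e+02 -1.000e-01  8.470e+01] w 23.9 F [ 0.1 -0.8 -1.2]
turn -0.0 shift [-0.   -0.05  0.04] len 0.1
```

```bash
python3 -m jog '[[[0,0,0.35],0,0.1],[[0,0,0.3],0,0.1],[[0,0,0],0,0.1]]';python3 go.py 636 124.6 124.5 84.7
```

```text
time_s: 8.8
ee_pos: [636.9, 124.6, 124.6]
ee_rot: [178.9, -0.1, 84.7]
force: [0.4, 0.3, -2.3]
gripper_width: 23.7
t 8.8 pos [636.9 124.6 124.6] rot [ 1.789e+02 -1.000e-01  8.470e+01] w 23.7 F [ 0.4  0.3 -2.3]
turn -0.0 shift [-0.01 -0.09  0.01] len 0.1
```

```bash
python3 -m jog '[[[0,0,0],0,0.3],[[0,0,0],0,0.45],[[0,0,0],0,0.5],[[0,0,-1.5],0,0.55],[[0,0,-3],0,0.55],[[0,0,-4],0,0.55],[[0,0,-4],0,0.55]]';python3 go.py 455.5 -98 230 111.7
```

```text
time_s: 9.68
ee_pos: [633.8, 124.4, 250.3]
ee_rot: [179.3, -0.0, 84.7]
force: [-0.4, -0.4, -0.0]
gripper_width: 50.1
t 9.68 pos [633.8 124.4 250.3] rot [179.3  -0.   84.7] w 50.1 F [-0.4 -0.4 -0. ]
turn -27.0 shift [-14.07 -24.79   2.03] len 28.6
```

```bash
python3 -m jog '[[[0,0,0],-9,0.55],[[0,0,0],-9,0.55],[[0,0,0],-9,0.55],[[-1.5,-2.6,0],0,0.55],[[-2.8,-4.9,0.5],0,0.55],[[-2.8,-4.9,0.5],0,0.55],[[-2.8,-4.9,0.5],0,0.55],[[-2.8,-4.9,0.5],0,0.55],[[-1.4,-2.6,0],0,0.55],[[0,0,0],0,0.55]]';python3 go.py 455.5 -98 72 111.7
python3 - <<'E'
from m import *
from workcell import viewer
f=viewer.grab_frame("scene");np.savez("s4.npz",**f)
cv2.imwrite("pics/p4.png",cv2.resize(f["color"][150:290,160:430],(0,0),fx=2.9,fy=2.9,interpolation=cv2.INTER_CUBIC)[...,::-1])
T=viewer.grab_frame("top");np.savez("t4.npz",**T)
try:print(measure(T,(244,176),98,smax=90,vmin=80))
except Exception as e:print(e)
E
```

```text
time_s: 10.92
ee_pos: [459.5, -106.2, 239.8]
ee_rot: [177.9, 0.9, 112.7]
force: [-0.3, 0.3, -0.2]
gripper_width: 50.0
t 10.93 pos [ 459.5 -106.2  239.8] rot [177.9   0.9 112.7] w 50.0 F [-0.3  0.3 -0.2]
turn 1.0 shift [ 0.91 -0.07 16.78] len 16.8
list index out of range
```

View pics/p4.png

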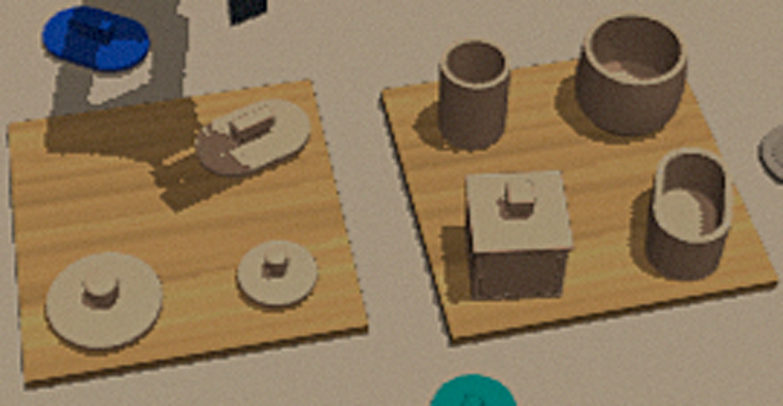

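```bash
python3 -m jog '[[[0.9,-0.1,1],1,0.45],[[0,0,3],0,0.45],[[0,0,4],0,0.45],[[0,0,4],0,0.45],[[0,0,3],0,0.45],[[0,0,1],0,0.45],[[0,0,0],0,0.45]]';python3 go.py 455.5 -98 56 111.7
```

```text
time_s: 11.9
ee_pos: [466.2, -88.5, 77.0]
ee_rot: [177.9, 0.8, 112.3]
force: [-3.6, -3.5, 9.4]
gripper_width: 41.2
t 11.9 pos [466.2 -88.5  77. ] rot [177.9   0.8 112.3] w 41.2 F [-3.6 -3.5  9.4]
turn 0.6 shift [-0.48 -1.35  2.1 ] len 2.5
```

```bash
cat > go.py <<'E'
import sys,numpy as np
from scipy.spatial.transform import Rotation as Ro
from workcell import telemetry
# usage: go.py x y z yaw : shift (cm) along present tool axes, after the turn
x,y,z,yaw=map(float,sys.argv[1:5]);s=telemetry.state()
p=np.array(s["ee_pos"]);rpy=s["ee_rot"];t=-((yaw-rpy[2]+180)%360-180)
R=Ro.from_euler("xyz",rpy,degrees=True)*Ro.from_euler("z",t,degrees=True)
tool=R.inv().apply(np.array([x,y,z])-p)/10
up=R.inv().apply([0,0,-1])
print("t",round(s["time_s"],2),"pos",p.round(1),"rot",np.round(rpy,1),"w",round(s["gripper_width"],1),"F",np.round(s["force"],1))
print("turn",round(t,1),"shift",tool.round(2),"| straight down per cm",up.round(3))
E
python3 -m jog '[[[0,0,-1],0,0.55],[[0,0,-1],0,0.55],[[0,0,0],0,0.55],[[0,0,0],0,0.55]]';python3 go.py 455.5 -98 80 111.7
python3 - <<'E'
from m import *
from workcell import viewer
f=viewer.grab_frame("scene")
cv2.imwrite("pics/p5.png",cv2.resize(f["color"][130:260,180:310],(0,0),fx=4,fy=4,interpolation=cv2.INTER_CUBIC)[...,::-1])
E
```

```text
time_s: 12.4
ee_pos: [467.0, -86.7, 99.3]
ee_rot: [177.7, 0.9, 112.4]
force: [0.0, 0.4, 0.1]
gripper_width: 50.2
t 12.4 pos [467.  -86.7  99.3] rot [177.7   0.9 112.4] w 50.2 F [0.  0.4 0.1]
turn 0.7 shift [-0.6  -1.57  1.88] | straight down per cm [ 0.015 -0.04   0.999]
```

View pics/p5.png

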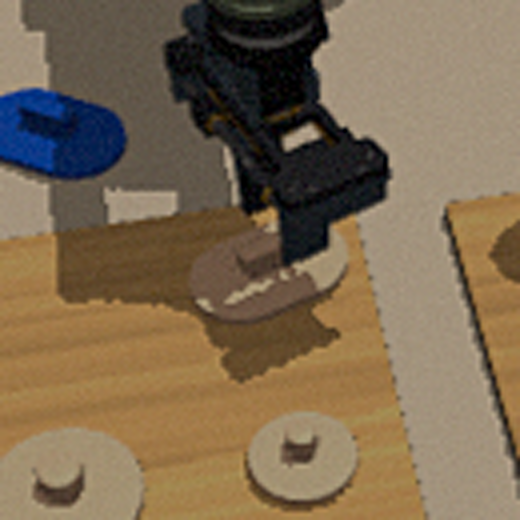

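```bash
python3 -m jog '[[[-0.3,-0.8,0.9],0.7,0.45],[[-0.3,-0.8,0.9],0,0.45],[[0,0,0],0,0.45],[[0,0,0],0,0.45]]';python3 go.py 455.5 -98 56 111.7
```

```text
time_s: 12.95
ee_pos: [453.1, -99.2, 78.1]
ee_rot: [177.8, 0.7, 111.6]
force: [0.3, -0.1, -0.1]
gripper_width: 41.0
t 12.95 pos [453.1 -99.2  78.1] rot [177.8   0.7 111.6] w 41.0 F [ 0.3 -0.1 -0.1]
turn -0.1 shift [0.05 0.18 2.22] | straight down per cm [ 0.013 -0.038  0.999]
```

```bash
python3 -m jog '[[[0,0.2,0.8],0,0.45],[[0,0,0.8],0,0.45],[[0,0,0.5],0,0.45],[[0,0,0],0,0.45],[[0,0,0],0,0.3],[[0,0,0],0,0.1],[[0,0,0],0,0.05],[[0,0,0],0,0.05],[[0,0,0],0,0.05]]' 12;python3 go.py 455.5 -98 56 111.7
```

```text
time_s: 14.08
ee_pos: [456.4, -98.3, 56.1]
ee_rot: [177.8, 0.8, 111.7]
force: [0.4, 0.0, -0.8]
gripper_width: 16.1
t 14.07 pos [456.4 -98.3  56.1] rot [177.8   0.8 111.7] w 16.1 F [ 0.4  0.  -0.8]
turn -0.0 shift [ 0.06 -0.07  0.01] | straight down per cm [ 0.013 -0.038  0.999]
```

Gripped (16.1 mm). Lift straight up, turn 50° at height.

```bash
python3 -m jog '[[[0,0,0],0,0.03],[[0,0,-1],0,0.03],[[-0.03,0.08,-2],0,0.03],[[-0.05,0.15,-4],0,0.03],[[-0.05,0.15,-4],0,0.03],[[-0.04,0.12,-3],0,0.03],[[0,0,-2],0,0.03],[[0,0,0],0,0.03]]' 15;python3 go.py 455.5 -98 200 162;python3 -m jog '[[[0,0,0],-7,0.03],[[0,0,0],-9,0.03],[[0,0,0],-9,0.03],[[0,0,0],-9,0.03],[[0,0,0],-9,0.03],[[0,0,0],-7,0.03],[[0,0,0],0,0.03]]';python3 go.py 625.7 292 220 162
```

```text
time_s: 15.08
ee_pos: [454.7, -98.0, 224.1]
ee_rot: [177.7, 0.8, 111.6]
force: [-0.2, -0.2, -2.2]
gripper_width: 15.8
t 15.07 pos [454.7 -98.  224.1] rot [177.7   0.8 111.6] w 15.8 F [-0.2 -0.2 -2.2]
turn -50.4 shift [ 0.02 -0.01  2.41] | straight down per cm [ 0.039 -0.015  0.999]
time_s: 15.95
ee_pos: [449.6, -96.5, 217.0]
ee_rot: [179.2, 1.5, 163.2]
force: [0.5, -0.3, -0.0]
gripper_width: 15.8
t 15.95 pos [449.6 -96.5 217. ] rot [179.2   1.5 163.2] w 15.8 F [ 0.5 -0.3 -0. ]
turn 1.2 shift [-4.75 42.39  0.44] | straight down per cm [ 0.025 -0.014  1.   ]
```

```bash
python3 -m jog '[[[-0.2,2,0],1.2,0.03],[[-0.5,4,0],0,0.03],[[-0.5,4.7,0],0,0.03],[[-0.6,5,0],0,0.03],[[-0.6,5,0],0,0.03],[[-0.6,5,0],0,0.03],[[-0.6,4.7,0],0,0.03],[[-0.5,4.5,0],0,0.03],[[-0.4,3.5,0],0,0.03],[[-0.2,2.5,0],0,0.03]]';python3 -m jog '[[[0,1,0],0,0.03],[[0,0,0],0,0.03]]'; python3 go.py 625.7 292 200 162
```

```text
time_s: 17.2
ee_pos: [626.7, 286.2, 214.6]
ee_rot: [179.5, 0.8, 160.4]
force: [-0.2, -0.0, -1.7]
gripper_width: 15.9
time_s: 17.45
ee_pos: [629.6, 296.8, 212.3]
ee_rot: [179.7, 0.7, 160.3]
force: [0.3, -0.6, -2.4]
gripper_width: 15.6
t 17.45 pos [629.6 296.8 212.3] rot [179.7   0.7 160.3] w 15.6 F [ 0.3 -0.6 -2.4]
turn -1.7 shift [ 0.24 -0.58  1.22] | straight down per cm [ 0.012 -0.005  1.   ]
```

```bash
python3 -m jog '[[[0.24,-0.6,1.2],-1.7,0.03],[[0,0,2.5],0,0.03],[[0,0,2],0,0.03],[[0,0,1],0,0.03],[[0,0,0],0,0.03],[[0,0,0],0,0.03]]'; python3 go.py 625.7 292 120 162
python3 - <<'E'
from m import *
from workcell import viewer
f=viewer.grab_frame("scene");np.savez("s6.npz",**f)
cv2.imwrite("pics/p6.png",cv2.resize(f["color"][150:280,330:460],(0,0),fx=4,fy=4,interpolation=cv2.INTER_CUBIC)[...,::-1])
E
```

```text
time_s: 18.2
ee_pos: [623.2, 284.7, 142.6]
ee_rot: [179.9, 0.6, 162.0]
force: [0.5, 0.3, -1.9]
gripper_width: 15.9
t 18.2 pos [623.2 284.7 142.6] rot [179.9   0.6 162. ] w 15.9 F [ 0.5  0.3 -1.9]
turn -0.0 shift [0.01 0.77 2.26] | straight down per cm [ 0.011 -0.001  1.   ]
```

View pics/p6.png

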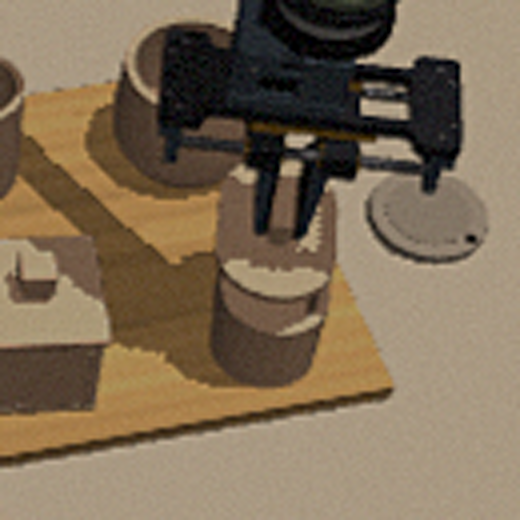

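```bash
python3 -m jog '[[[0,0.8,0.5],0,0.03],[[0,0,0.6],0,0.03],[[0,0,0],0,0.03],[[0,0,0],0,0.03]]'; python3 go.py 625.7 292 112 162
python3 - <<'E'
from m import *
f=np.load("s6.npz")
print(cast([(399.6,224.1)],f,110.5)-59*np.array([np.cos(.314),-np.sin(.314)]))
b=(375,190,50,50);m=mask(f,b,110,120)
cs=[k for k in cv2.findContours(m,cv2.RETR_EXTERNAL,cv2.CHAIN_APPROX_NONE)[0] if len(k)>60]
for k in cs: w=cast((k.reshape(-1,2)+.5)/4-.5+b[:2],f,117.5);i=(w@[np.cos(.314),-np.sin(.314)]).argmax();print(len(k),w[i],w[i]-59*np.array([np.cos(.314),-np.sin(.314)]))
E
```

```text
time_s: 18.75
ee_pos: [626.6, 293.6, 132.2]
ee_rot: [179.8, 0.7, 162.0]
force: [0.3, -0.2, -1.4]
gripper_width: 15.9
t 18.75 pos [626.6 293.6 132.2] rot [179.8   0.7 162. ] w 15.9 F [ 0.3 -0.2 -1.4]
turn 0.0 shift [ 0.06 -0.18  2.02] | straight down per cm [ 0.013 -0.003  1.   ]
[[618.96858421 290.15698362]]
101 [708.61701808 261.26728538] [652.50178061 279.49035106]
233 [679.54805456 269.5774046 ] [623.43281709 287.80047028]
116 [645.56021485 289.84001688] [589.44497737 308.06308257]
473 [728.82700436 317.73664462] [672.71176688 335.95971031]
61 [585.51435592 273.45566145] [529.39911845 291.67872714]
```

```bash
python3 -m jog '[[[0.05,-0.15,0.8],0,0.03],[[0,0,0.5],0,0.03],[[0,0,0.3],0,0.03],[[0,0,0],0,0.03]]'; python3 go.py 625.7 292 108 162
```

```text
time_s: 19.25
ee_pos: [625.6, 291.9, 114.7]
ee_rot: [179.9, 0.7, 162.0]
force: [0.0, 0.3, -1.5]
gripper_width: 16.2
t 19.25 pos [625.6 291.9 114.7] rot [179.9   0.7 162. ] w 16.2 F [ 0.   0.3 -1.5]
turn 0.0 shift [-0.    0.01  0.67] | straight down per cm [ 0.012 -0.002  1.   ]
```

```bash
python3 -m jog '[[[0,0,0.3],0,0.03],[[0,0,0.3],0,0.03],[[0,0,0.3],0,0.03],[[0,0,0.3],0,0.03],[[0,0,0],0,0.03]]'; python3 go.py 625.7 292 108 162
```

```text
time_s: 19.88
ee_pos: [626.2, 292.1, 109.0]
ee_rot: [179.7, 0.9, 162.0]
force: [-0.7, -0.0, -1.5]
gripper_width: 15.6
t 19.88 pos [626.2 292.1 109. ] rot [179.7   0.9 162. ] w 15.6 F [-0.7 -0.  -1.5]
turn 0.0 shift [ 0.05 -0.03  0.1 ] | straight down per cm [ 0.015 -0.005  1.   ]
```

```bash
python3 -m jog '[[[0,0,0.3],0,0.03],[[0,0,0.3],0,0.03],[[0,0,0],0,0.15],[[0,0,0],0,0.3],[[0,0,0],0,0.4],[[0,0,-1.5],0,0.4],[[0,0,-3],0,0.5],[[0,0,-4],0,0.5],[[0,0,-3],0,0.5],[[0,0,0],0,0.5]]'; python3 go.py 623 -92 210 162
```

```text
time_s: 21.12
ee_pos: [625.4, 292.7, 228.4]
ee_rot: [179.5, 1.1, 162.0]
force: [0.7, 0.3, -0.6]
gripper_width: 45.3
t 21.12 pos [625.4 292.7 228.4] rot [179.5   1.1 162. ] w 45.3 F [ 0.7  0.3 -0.6]
turn 0.0 shift [-11.63 -36.67   1.76] | straight down per cm [ 0.019 -0.009  1.   ]
```

Slower travel this time to limit the tilt drift.

```bash
python3 -m jog '[[[-0.5,-1.5,0],0,0.5],[[-0.9,-2.8,0.2],0,0.5],[[-1.2,-3.7,0.2],0,0.5],[[-1.3,-4,0.2],0,0.5],[[-1.3,-4,0.2],0,0.5],[[-1.3,-4,0.2],0,0.5],[[-1.3,-4,0.2],0,0.5],[[-1.2,-3.7,0.2],0,0.5],[[-1,-3.2,0.2],0,0.5],[[-0.8,-2.5,0],0,0.5]]'; python3 -m jog '[[[-0.4,-1.4,0],0,0.5],[[0,0,0],0,0.5]]';python3 go.py 623 -92 80 162
python3 - <<'E'
from m import *
from workcell import viewer
f=viewer.grab_frame("scene");np.savez("s7.npz",**f)
cv2.imwrite("pics/p7.png",cv2.resize(f["color"][150:290,160:430],(0,0),fx=2.9,fy=2.9,interpolation=cv2.INTER_CUBIC)[...,::-1])
E
```

```text
time_s: 22.38
ee_pos: [614.9, -77.8, 196.2]
ee_rot: [-179.6, -0.3, 162.0]
force: [0.9, 0.2, -0.5]
gripper_width: 45.1
time_s: 22.62
ee_pos: [612.3, -95.3, 193.8]
ee_rot: [-179.5, -0.6, 161.8]
force: [-1.8, -0.7, -0.1]
gripper_width: 46.1
t 22.62 pos [612.3 -95.3 193.8] rot [-179.5   -0.6  161.8] w 46.1 F [-1.8 -0.7 -0.1]
turn -0.2 shift [-1.04  0.74 11.36] | straight down per cm [-0.011  0.008  1.   ]
```

View pics/p7.png

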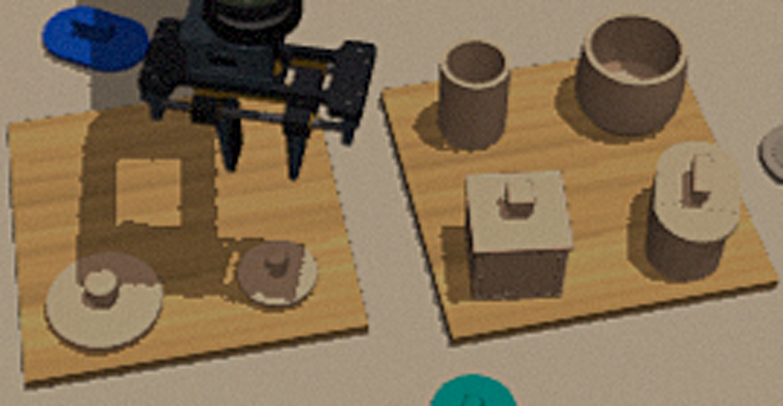

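Oval lid is seated on its jar (crop 697,190), square still fine. Now the small lid.

```bash
python3 -m jog '[[[-1.0,0.7,2],0,0.5],[[0,0,3],0,0.5],[[0,0,3],0,0.5],[[0,0,2],0,0.5],[[0,0,0.6],0,0.5],[[0,0,0],0,0.5],[[0,0,0],0,0.5]]';python3 go.py 623 -92 56 162
```

```text
time_s: 23.55
ee_pos: [625.6, -83.3, 78.9]
ee_rot: [-179.7, -0.7, 162.3]
force: [0.3, 0.5, -0.5]
gripper_width: 45.7
t 23.55 pos [625.6 -83.3  78.9] rot [-179.7   -0.7  162.3] w 45.7 F [ 0.3  0.5 -0.5]
turn 0.3 shift [-0.05 -0.9   2.29] | straight down per cm [-0.013  0.006  1.   ]
```

```bash
python3 -m jog '[[[0,-0.9,0],0.3,0.5],[[0,0,0],0,0.5],[[0,0,0],0,0.5]]';python3 go.py 623 -92 56 162
```

```text
time_s: 23.92
ee_pos: [623.8, -92.9, 81.0]
ee_rot: [-179.7, -0.5, 162.0]
force: [-0.4, 0.0, -0.3]
gripper_width: 45.4
t 23.93 pos [623.8 -92.9  81. ] rot [-179.7   -0.5  162. ] w 45.4 F [-0.4  0.  -0.3]
turn -0.0 shift [0.08 0.07 2.5 ] | straight down per cm [-0.009  0.005  1.   ]
```

```bash
python3 -m jog '[[[0,0,1],0,0.5],[[0,0,0.8],0,0.5],[[0,0,0.5],0,0.5],[[0,0,0.2],0,0.5],[[0,0,0],0,0.5],[[0,0,0],0,0.3],[[0,0,0],0,0.12],[[0,0,0],0,0.1],[[0,0,0],0,0.1],[[0,0,0],0,0.1]]' 12;python3 go.py 623 -92 56 162
```

```text
time_s: 25.18
ee_pos: [623.5, -92.9, 54.2]
ee_rot: [-179.7, -0.5, 162.0]
force: [0.6, -0.3, -0.3]
gripper_width: 21.5
t 25.18 pos [623.5 -92.9  54.2] rot [-179.7   -0.5  162. ] w 21.5 F [ 0.6 -0.3 -0.3]
turn -0.0 shift [ 0.07  0.07 -0.18] | straight down per cm [-0.009  0.005  1.   ]
```

```bash
python3 -m jog '[[[0,0,0],0,0.08],[[0,0,-1],0,0.08],[[0,0,-2],0,0.08],[[0,0,-3.5],0,0.08],[[0,0,-4],0,0.08],[[0,0,-3],0,0.08],[[0,0,-1.5],0,0.08],[[0,0,0],0,0.08],[[0,0,0],0,0.08]]' 15;python3 go.py 465 118.7 205 162
```

```text
time_s: 26.3
ee_pos: [624.2, -92.3, 210.3]
ee_rot: [-179.7, -0.6, 162.0]
force: [-0.1, -0.1, -0.8]
gripper_width: 21.5
t 26.3 pos [624.2 -92.3 210.3] rot [-179.7   -0.6  162. ] w 21.5 F [-0.1 -0.1 -0.8]
turn -0.0 shift [21.65 15.16  0.66] | straight down per cm [-0.01   0.005  1.   ]
```

```bash
python3 -m jog '[[[1,0.7,0],0,0.08],[[2.2,1.5,0],0,0.08],[[2.9,2,0],0,0.08],[[3.2,2.2,0],0,0.08],[[3.2,2.2,0],0,0.08],[[3,2.1,0],0,0.08],[[2.4,1.7,0],0,0.08],[[1.5,1.1,0],0,0.08],[[0,0,0],0,0.08],[[0,0,0],0,0.08]]';python3 go.py 465 118.7 160 162
```

```text
time_s: 27.55
ee_pos: [468.4, 104.4, 202.9]
ee_rot: [-179.4, -1.7, 162.0]
force: [-0.5, -0.5, -1.1]
gripper_width: 21.1
t 27.55 pos [468.4 104.4 202.9] rot [-179.4   -1.7  162. ] w 21.1 F [-0.5 -0.5 -1.1]
turn 0.0 shift [0.64 1.3  4.3 ] | straight down per cm [-0.03   0.011  0.999]
```

```bash
python3 -m jog '[[[0.6,1.3,0],0,0.08],[[0,0,1.5],0,0.08],[[0,0,1.5],0,0.08],[[0,0,0.8],0,0.08],[[0,0,0],0,0.08],[[0,0,0],0,0.08]]';python3 go.py 465 118.7 155 162
python3 - <<'E'
from m import *
from workcell import viewer
f=viewer.grab_frame("scene");np.savez("s8.npz",**f)
cv2.imwrite("pics/p8.png",cv2.resize(f["color"][110:220,270:400],(0,0),fx=5,fy=5,interpolation=cv2.INTER_CUBIC)[...,::-1])
E
```

```text
time_s: 28.3
ee_pos: [466.7, 117.9, 161.2]
ee_rot: [-179.3, -1.8, 161.8]
force: [0.1, 0.0, -0.6]
gripper_width: 21.0
t 28.3 pos [466.7 117.9 161.2] rot [-179.3   -1.8  161.8] w 21.0 F [ 0.1  0.  -0.6]
turn -0.2 shift [0.16 0.03 0.63] | straight down per cm [-0.031  0.012  0.999]
```

View pics/p8.png

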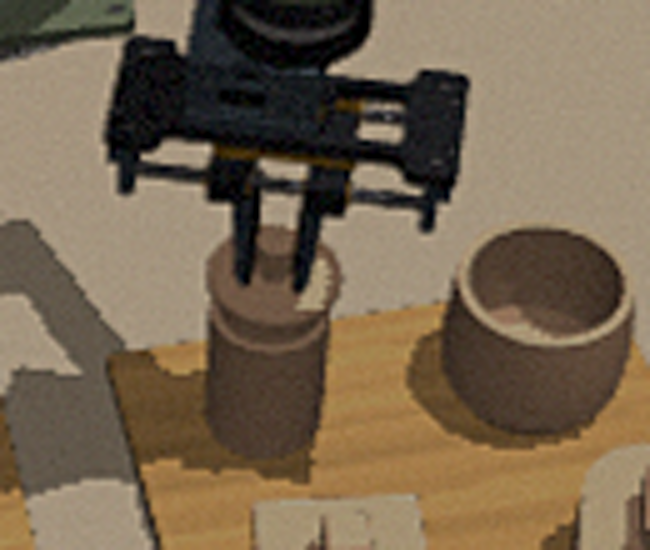

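```bash
python3 -m jog '[[[0.16,-0.1,0.7],0,0.08],[[0,0,0.6],0,0.08],[[0,0,0.3],0,0.08],[[0,0,0],0,0.08]]'; python3 go.py 465 117.7 141 162
```

```text
time_s: 28.85
ee_pos: [464.4, 117.4, 144.8]
ee_rot: [-179.3, -1.7, 161.8]
force: [0.7, 0.1, -0.2]
gripper_width: 21.6
t 28.85 pos [464.4 117.4 144.8] rot [-179.3   -1.7  161.8] w 21.6 F [ 0.7  0.1 -0.2]
turn -0.2 shift [-0.06  0.05  0.38] | straight down per cm [-0.03   0.011  0.999]
```

```bash
python3 -m jog '[[[0,0,0.3],0,0.08],[[0,0,0.3],0,0.08],[[0,0,0.3],0,0.08],[[0,0,0.3],0,0.08],[[0,0,0],0,0.08]]'; python3 go.py 465 118 141 162
```

```text
time_s: 29.48
ee_pos: [466.3, 117.8, 141.7]
ee_rot: [-179.6, -1.3, 161.9]
force: [0.3, -0.0, -0.9]
gripper_width: 21.5
t 29.48 pos [466.3 117.8 141.7] rot [-179.6   -1.3  161.9] w 21.5 F [ 0.3 -0.  -0.9]
turn -0.1 shift [ 0.13 -0.02  0.07] | straight down per cm [-0.022  0.007  1.   ]
```

```bash
python3 -m jog '[[[0,0,0.3],0,0.08],[[0,0,0],0,0.2],[[0,0,0],0,0.35],[[0,0,0],0,0.45],[[0,0,-1.5],0,0.5],[[0,0,-2.5],0,0.5],[[0,0,-3],0,0.55],[[0,0,-1.5],0,0.6],[[0,0,0],0,0.6],[[0,0,0],0,0.6]]'; python3 go.py 629.2 -250.2 200 162
```

```text
time_s: 30.72
ee_pos: [469.1, 118.0, 229.7]
ee_rot: [-179.7, -1.1, 161.9]
force: [-0.8, -0.7, -0.4]
gripper_width: 54.4
t 30.73 pos [469.1 118.  229.7] rot [-179.7   -1.1  161.9] w 54.4 F [-0.8 -0.7 -0.4]
turn -0.1 shift [-26.65 -30.05   2.62] | straight down per cm [-0.02   0.006  1.   ]
```

```bash
python3 -m jog '[[[-1,-1.1,0],0,0.6],[[-2,-2.3,0.2],0,0.6],[[-2.8,-3.2,0.2],0,0.6],[[-3.2,-3.6,0.2],0,0.6],[[-3.2,-3.6,0.2],0,0.6],[[-3.2,-3.6,0.2],0,0.6],[[-3.2,-3.6,0.2],0,0.6],[[-2.8,-3.2,0.2],0,0.6],[[-2,-2.3,0.2],0,0.6],[[-1,-1.1,0],0,0.6]]'; python3 -m jog '[[[0,0,0],0,0.6],[[0,0,0],0,0.6]]';python3 go.py 629.2 -250.2 80 162
python3 - <<'E'
from m import *
from workcell import viewer
f=viewer.grab_frame("scene");np.savez("s9.npz",**f)
cv2.imwrite("pics/p9.png",cv2.resize(f["color"][150:290,160:430],(0,0),fx=2.9,fy=2.9,interpolation=cv2.INTER_CUBIC)[...,::-1])
E
```

```text
time_s: 31.98
ee_pos: [616.5, -239.0, 200.3]
ee_rot: [-179.4, -1.9, 161.9]
force: [-0.2, 0.9, -0.3]
gripper_width: 54.9
time_s: 32.22
ee_pos: [615.7, -239.1, 199.2]
ee_rot: [-179.5, -2.1, 161.8]
force: [0.3, 0.3, 0.5]
gripper_width: 54.6
t 32.23 pos [ 615.7 -239.1  199.2] rot [-179.5   -2.1  161.8] w 54.6 F [0.3 0.3 0.5]
turn -0.2 shift [-2.06 -0.53 11.86] | straight down per cm [-0.036  0.009  0.999]
```

View pics/p9.png

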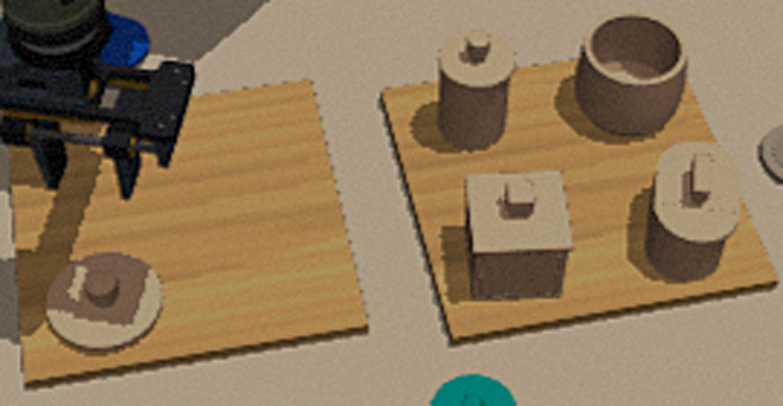

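```bash
python3 -m jog '[[[-1,-0.5,2],0,0.65],[[-1,0,3],0,0.65],[[0,0,3],0,0.65],[[0,0,2],0,0.65],[[0,0,0.8],0,0.65],[[0,0,0],0,0.65],[[0,0,0],0,0.65]]';python3 go.py 629.2 -250.2 56 162
```

```text
time_s: 33.15
ee_pos: [630.4, -246.9, 84.2]
ee_rot: [-179.5, -2.0, 162.2]
force: [0.3, 0.3, 0.9]
gripper_width: 59.0
t 33.15 pos [ 630.4 -246.9   84.2] rot [-179.5   -2.   162.2] w 59.0 F [0.3 0.3 0.9]
turn 0.2 shift [-0.09 -0.33  2.82] | straight down per cm [-0.036  0.009  0.999]
```

```bash
python3 -m jog '[[[-0.1,-0.3,0.8],0,0.65],[[0,0,0.9],0,0.65],[[0,0,0.6],0,0.65],[[0,0,0.35],0,0.65],[[0,0,0],0,0.65],[[0,0,0],0,0.4],[[0,0,0],0,0.2],[[0,0,0],0,0.15],[[0,0,0],0,0.15],[[0,0,0],0,0.15]]' 12;python3 go.py 629.2 -250.2 56 162
```

```text
time_s: 34.4
ee_pos: [630.6, -250.8, 58.1]
ee_rot: [-179.4, -1.8, 162.2]
force: [0.4, -0.8, -0.3]
gripper_width: 29.4
t 34.4 pos [ 630.6 -250.8   58.1] rot [-179.4   -1.8  162.2] w 29.4 F [ 0.4 -0.8 -0.3]
turn 0.2 shift [0.14 0.02 0.21] | straight down per cm [-0.031  0.01   0.999]
```

```bash
python3 -m jog '[[[0,0,0],0,0.12],[[0,0,-1],0,0.12],[[0,0,-2],0,0.12],[[0,0,-3.5],0,0.12],[[0,0,-4],0,0.12],[[0,0,-3],0,0.12],[[0,0,-2],0,0.12],[[0,0,0],0,0.12],[[0,0,0],0,0.12]]' 18;python3 go.py 459.5 277 210 162
```

```text
time_s: 35.52
ee_pos: [635.0, -250.1, 219.1]
ee_rot: [-179.5, -1.9, 162.2]
force: [-0.6, -0.6, -1.5]
gripper_width: 29.3
t 35.52 pos [ 635.  -250.1  219.1] rot [-179.5   -1.9  162.2] w 29.3 F [-0.6 -0.6 -1.5]
turn 0.2 shift [32.93 44.73  1.61] | straight down per cm [-0.034  0.009  0.999]
```

```bash
python3 -m jog '[[[0.9,1.2,0],0,0.12],[[1.8,2.4,0],0,0.12],[[2.5,3.4,0],0,0.12],[[2.9,3.9,0],0,0.12],[[2.9,3.9,0],0,0.12],[[2.9,3.9,0],0,0.12],[[2.9,3.9,0],0,0.12],[[2.9,3.9,0],0,0.12],[[2.7,3.6,0],0,0.12],[[2.4,3.4,0],0,0.12]]';python3 go.py 459.5 277 200 162
```

```text
time_s: 36.78
ee_pos: [487.1, 161.5, 216.5]
ee_rot: [-179.4, -3.2, 162.0]
force: [0.8, 0.2, -1.5]
gripper_width: 29.4
t 36.77 pos [487.1 161.5 216.5] rot [-179.4   -3.2  162. ] w 29.4 F [ 0.8  0.2 -1.5]
turn -0.0 shift [ 6.09 10.16  1.9 ] | straight down per cm [-0.056  0.01   0.998]
```

```bash
python3 -m jog '[[[1.9,3,0],0,0.12],[[1.6,2.5,0],0,0.12],[[1.2,1.9,0],0,0.12],[[0.7,1.1,0],0,0.12],[[0,0,0],0,0.12],[[0,0,0],0,0.12]]';python3 go.py 459.5 277 165 162
```

```text
time_s: 37.52
ee_pos: [452.9, 264.3, 214.8]
ee_rot: [-179.1, -3.7, 162.3]
force: [-0.4, -0.8, -1.1]
gripper_width: 29.3
t 37.52 pos [452.9 264.3 214.8] rot [-179.1   -3.7  162.3] w 29.3 F [-0.4 -0.8 -1.1]
turn 0.3 shift [-0.55  1.5   4.93] | straight down per cm [-0.064  0.017  0.998]
```

```bash
python3 -m jog '[[[-0.7,1.5,0.5],0,0.12],[[-0.1,0,1.5],0,0.12],[[-0.1,0,1.5],0,0.12],[[-0.1,0,1],0,0.12],[[0,0,0],0,0.12],[[0,0,0],0,0.12]]';python3 go.py 461 277 145 162
python3 - <<'E'
from m import *
from workcell import viewer
f=viewer.grab_frame("scene");np.savez("s10.npz",**f)
cv2.imwrite("pics/p10.png",cv2.resize(f["color"][110:220,310:440],(0,0),fx=5,fy=5,interpolation=cv2.INTER_CUBIC)[...,::-1])
E
```

```text
time_s: 38.28
ee_pos: [465.0, 274.2, 164.4]
ee_rot: [-178.9, -3.8, 162.2]
force: [0.6, -0.2, -1.7]
gripper_width: 29.6
t 38.27 pos [465.  274.2 164.4] rot [-178.9   -3.8  162.2] w 29.6 F [ 0.6 -0.2 -1.7]
turn 0.2 shift [0.34 0.17 1.96] | straight down per cm [-0.066  0.019  0.998]
```

View pics/p10.png

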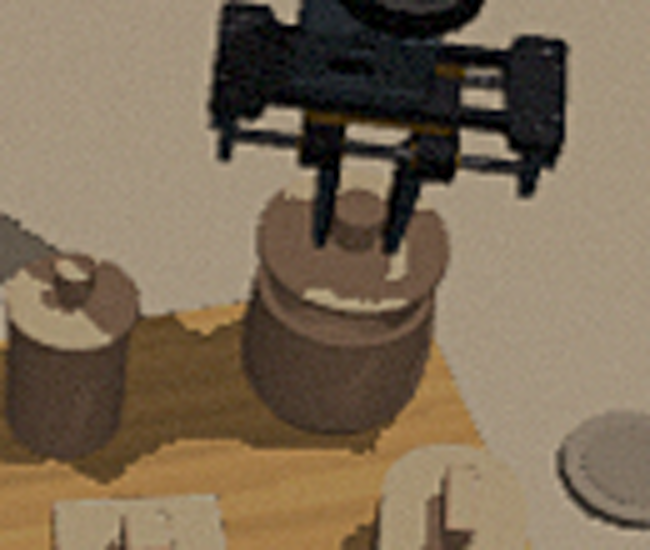

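```bash
python3 - <<'E'
from m import *
f=np.load("s10.npz")
for p in [(456.5,277,101),(456.5,277,138),(465,274,138),(456.5,274,138)]:print(p,(project([p],f)[0]-[310,110])*5+2)
E
python3 -m jog '[[[0.3,0.1,0.8],0,0.12],[[-0.05,0,0.7],0,0.12],[[0,0,0],0,0.12],[[0,0,0],0,0.12]]'; python3 go.py 461 276 138 162
```

```text
(456.5, 277, 101) [347.86871116 278.59340005]
(456.5, 277, 138) [356.57049445 231.40513692]
(465, 274, 138) [355.20449422 242.81836283]
(456.5, 274, 138) [351.25684898 231.98569472]
time_s: 38.83
ee_pos: [461.9, 276.4, 149.4]
ee_rot: [-179.0, -3.7, 162.2]
force: [0.2, -0.1, -0.8]
gripper_width: 29.8
t 38.83 pos [461.9 276.4 149.4] rot [-179.    -3.7  162.2] w 29.8 F [ 0.2 -0.1 -0.8]
turn 0.2 shift [-0.   -0.05  1.14] | straight down per cm [-0.065  0.018  0.998]
```

```bash
python3 -m jog '[[[-0.05,0,0.6],0,0.12],[[-0.03,0,0.4],0,0.12],[[-0.02,0,0.3],0,0.12],[[0,0,0],0,0.12]]'; python3 go.py 461 276.5 135 162
```

```text
time_s: 39.33
ee_pos: [462.1, 276.3, 135.9]
ee_rot: [-179.0, -3.7, 162.2]
force: [-0.7, 0.2, 0.5]
gripper_width: 29.4
t 39.33 pos [462.1 276.3 135.9] rot [-179.    -3.7  162.2] w 29.4 F [-0.7  0.2  0.5]
turn 0.2 shift [ 0.11 -0.01  0.09] | straight down per cm [-0.065  0.017  0.998]
```

```bash
python3 -m jog '[[[-0.02,0,0.3],0,0.12],[[-0.02,0,0.3],0,0.12],[[-0.02,0,0.3],0,0.12],[[0,0,0],0,0.12]]'; python3 go.py 461 276.5 135 162
```

```text
time_s: 39.83
ee_pos: [462.1, 276.3, 135.6]
ee_rot: [-179.2, -3.6, 162.2]
force: [-0.5, -1.0, -2.5]
gripper_width: 29.2
t 39.83 pos [462.1 276.3 135.6] rot [-179.2   -3.6  162.2] w 29.2 F [-0.5 -1.  -2.5]
turn 0.2 shift [ 0.11 -0.01  0.06] | straight down per cm [-0.062  0.014  0.998]
```

Contact at the seating height. Release and retreat.

```bash
python3 -m jog '[[[0,0,0],0,0.25],[[0,0,0],0,0.4],[[0,0,0],0,0.55],[[0,0,0],0,0.55],[[0.05,0,-1.5],0,0.55],[[0.15,0,-2.5],0,0.55],[[0.2,0,-4],0,0.55],[[0.2,0,-4],0,0.55]]'; python3 -m jog '[[[0,-2,-3],0,0.55],[[0,-5,-1],0,0.55],[[0,-5,0],0,0.55],[[0,-5,0],0,0.55],[[0,-5,0],0,0.55],[[0,-5,0],0,0.55],[[0,-5,0],0,0.55],[[0,-4,0],0,0.55],[[0,-2,0],0,0.55],[[0,0,0],0,0.55]]'
python3 -m jog '[[[0,0,0],0,0.55],[[0,0,0],0,0.55],[[0,0,0],0,0.55]]'
python3 - <<'E'
from m import *
from workcell import viewer
f=viewer.grab_frame("scene");g=viewer.grab_frame("top");np.savez("s11.npz",**f);np.savez("t11.npz",**g)
c=lambda i:cv2.resize(i,(0,0),fx=3,fy=3,interpolation=cv2.INTER_CUBIC)
cv2.imwrite("pics/p11.png",np.hstack([c(f["color"][130:270,290:430]),c(g["color"][135:275,160:285])])[...,::-1])
for n,p,z in (("small",(247,231),118),("large",(195,234),108),("square",(244,176),98),("oval",(190,181),83)):
    m=mask(g,(160,145,120,125),90,85)
    for w in (22,26,30):
        try:print(n,w,measure(g,p,z,smax=90,vmin=85,win=w));break
        except Exception as e:pass
E
```

```text
time_s: 40.83
ee_pos: [463.4, 276.9, 258.2]
ee_rot: [-179.0, -3.8, 162.2]
force: [0.1, 0.1, -0.3]
gripper_width: 49.8
time_s: 42.08
ee_pos: [349.7, -94.5, 318.6]
ee_rot: [-179.6, -2.3, 162.3]
force: [0.7, -0.0, 0.3]
gripper_width: 50.3
time_s: 42.45
ee_pos: [350.3, -92.9, 319.4]
ee_rot: [-179.7, -2.2, 162.4]
force: [0.4, -0.3, -0.6]
gripper_width: 50.1
small 22 [467.6 121.  468.  121.3  73.8  73.5  46.1  74.2]
```

View pics/p11.png

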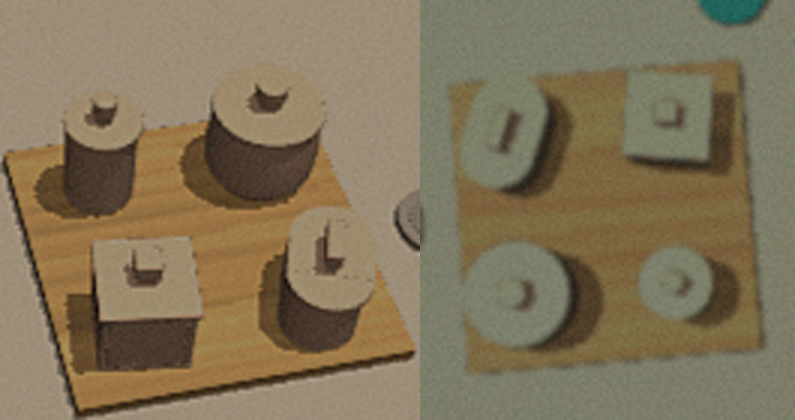

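```bash
python3 - <<'E'
from m import *
for nm,s,v in (("t11",90,85),("s11",110,115)):
    f=np.load(nm+".npz")
    for n,c,z in (("small",(465,118.7),118),("large",(459.5,277),108),("square",(635.2,124.6),98),("oval",(625.7,292),83)):
        q=project([*c,z],f)[0];b=(int(q[0])-32,int(q[1])-32,64,64);m=mask(f,b,s,v)
        # separate thin bridges to the table
        if nm=="t11":
            B=np.zeros_like(m);cv2.fillPoly(B,[((np.array([(171.5,164.5),(268,156),(273,250),(178.5,257.5)])-b[:2]+.5)*4).astype(int)],1);m&=B
        cs=[k for k in cv2.findContours(m,cv2.RETR_EXTERNAL,cv2.CHAIN_APPROX_NONE)[0] if len(k)>150 and cv2.pointPolygonTest(k,(128.,128.),False)>=0]
        for k in cs:print(nm,n,fit(k,f,z,b[:2]))
E
```

```text
t11 small [467.6 121.  468.  121.3  73.8  73.5  46.1  74.2]
t11 large [462.  277.8 461.4 275.4 108.6  96.7   4.  104.2]
t11 square [636.9 126.  637.7 126.3  91.   89.4  85.2  99.9]
t11 oval [626.  295.8 627.2 296.5 115.4  78.2 -18.1  97.7]
s11 small [414.1 122.5 420.1 127.6 184.8 171.8  81.3 192.3]
s11 large [431.3 286.8 437.2 274.7 254.  185.9 -16.7 219.4]
s11 square [636.2 122.9 636.3 122.9  89.3  88.6  -5.2  99.8]
s11 oval [613.9 325.8 613.2 318.4 221.5 119.5 -18.  164.7]
```

```bash
python3 -c "
from workcell import job_done,telemetry
s=telemetry.state();print(s['time_s'],s['qvel'].round(1));print(job_done())"
```

```text
42.55 [-0.4 -0.   0.2 -0.1 -0.1 -0. ]
the job is handed in; nothing more can be done
None
```

I put all four unglazed lids on their own jars, in the order square, oval, small round, large round, and handed the job in at about 42.5 s. Each lid was gripped by its knob, lowered until it touched at the expected seating height, and then released.

**Last checks:**
- **Position:** in the top view the lids are about 1–3 mm off their jar centres.
- **Turn:** the square lid matches its jar within about 1°, and the oval within about 0.1°.
- **Seating:** the scene picture shows all four lids level on their rims. The gripper heights at release were about 0.2–1 mm above those calculated for full seating. I did not measure the tilt of the seated lids.
- **Jars:** I compared lid positions with where the jars first stood; I did not measure again whether a jar had shifted.
- **Bowl and ornament:** I kept clear of the water bowl and the ornament, but did not measure them afterwards.

**What disagreed or went wrong:**
- The two cameras differ by about 3–4 mm in y, so I used the average.
- The large and oval outlines in the top view were partly clipped at the board edge. In the scene view only the square lid could be measured at the end, because the other masks merged with the table.
- The first approach to the oval lid came down on its knob with about 10 N. I backed off and corrected, and the picture showed the lid had not moved.
- The tool drifted up to 3.8° out of vertical during the moves. I allowed for this when lowering the large lid, the last one placed.

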